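# Set out the counter signs

### The job

Set out the shop's chalkboard signs: take apart the stack of four boards leaning against the pen box (the outermost comes free first) and stand each on its own easel, the one whose trough is just longer than the board is wide. Each must end down in the trough, leaning back on the easel's rest, and no board may fall over, neither in the stack nor on an easel.

Things in the scene. Friction and masses are not known exactly. Their poses are not given: they have to be found in the camera images.
- slim_board: chalkboard sign, black in a wood frame, both faces alike, 46 wide, 160 tall, 9 thick (mm), 0.12 kg; the tallest and narrowest, outermost in the stack. Origin: centre of its underside; x across the thickness (+x away from the robot), y along the width, z up the board. It leans about 0.28 rad, top towards the robot, face on the next inner board; its top 25 mm stand clear above that one
- upright_board: chalkboard sign, black in a wood frame, both faces alike, 68 wide, 132 tall, 9 thick (mm), 0.12 kg; second from outside. Origin: centre of its underside; x across the thickness (+x away from the robot), y along the width, z up the board. It leans about 0.28 rad, top towards the robot, face on the next inner board; its top 25 mm stand clear above that one
- square_board: chalkboard sign, black in a wood frame, both faces alike, 90 wide, 104 tall, 9 thick (mm), 0.12 kg; third from outside. Origin: centre of its underside; x across the thickness (+x away from the robot), y along the width, z up the board. It leans about 0.28 rad, top towards the robot, face on the next inner board; its top 25 mm stand clear above that one
- wide_board: chalkboard sign, black in a wood frame, both faces alike, 112 wide, 76 tall, 9 thick (mm), 0.12 kg; the lowest and widest, innermost, on the pen box. Origin: centre of its underside; x across the thickness (+x away from the robot), y along the width, z up the board. It leans about 0.28 rad, top towards the robot, back on the box's edge; its top 30 mm stand clear above the box
- slim_easel: fixed wooden easel, base 74 x 86 x 12 mm, for the 46 mm board. Origin: underside of base below the foot of the rest. Trough floor z=12, x=0 (rest) to 24 mm (lip), 64 mm long, centred at y=0; lip and end stops 12 mm high. Rest: two uprights 100 mm high above the floor, leaning 0.26 rad to -x (robot side). Yaw within 0.2 rad of 0
- upright_easel: fixed wooden easel, base 96 x 86 x 12 mm, for the 68 mm board. Origin: underside of base below the foot of the rest. Trough floor z=12, x=0 (rest) to 24 mm (lip), 86 mm long, centred at y=0; lip and end stops 12 mm high. Rest: two uprights 82 mm high above the floor, leaning 0.26 rad to -x (robot side). Yaw within 0.2 rad of 0
- square_easel: fixed wooden easel, base 118 x 86 x 12 mm, for the 90 mm board. Origin: underside of base below the foot of the rest. Trough floor z=12, x=0 (rest) to 24 mm (lip), 108 mm long, centred at y=0; lip and end stops 12 mm high. Rest: two uprights 62 mm high above the floor, leaning 0.26 rad to -x (robot side). Yaw within 0.2 rad of 0
- wide_easel: fixed wooden easel, base 140 x 86 x 12 mm, for the 112 mm board. Origin: underside of base below the foot of the rest. Trough floor z=12, x=0 (rest) to 24 mm (lip), 130 mm long, centred at y=0; lip and end stops 12 mm high. Rest: two uprights 42 mm high above the floor, leaning 0.26 rad to -x (robot side). Yaw within 0.2 rad of 0
- pen_box: open wooden box with two chalk pens, 76 x 170 x 44 mm, fixed to the counter; the stack of boards leans on its +x (far) long side. Origin: centre of its underside; y along its length. Yaw within 0.2 rad of 0

How it is judged:
By the outcome, as a careful person would: the job done as asked, in the order asked, and still so for the second after the job is handed in, with the robot touching nothing.
It also fails if it takes over 109 s, if anything falls off the work surface, if the arm or the gripper's body presses on something with over 40 N, if the wrist force passes 120 N, or if a joint passes its speed limit or range.

### The arm

A 6-joint arm with a two-finger parallel gripper is mounted at the origin on a cart in front of the work surface, level with it; the furniture and walls round the work are solid. World frame = base frame: x ahead of the robot, y to its left, z up, the work surface at z = 0. Lengths are in m, angles in degrees, forces in N, time in s.
With the tool pointing down it reaches from about 0.325 to 0.9 m from the base axis. Payload 6.1 kg.
Tool frame: the origin (TCP) lies on the mounting face of the last link; the fingertips stand 182 mm ahead of it and the grasp point (between the pads) lies 164 mm ahead of it; z points along the fingers, y is the line along which they close (so a half turn about z gives the same grasp; the last joint's range is limited). The gripper opens to 87 mm and grips with 3 to 60 N. Pads are 19 mm wide; open, the fingers measure 117 mm over their backs; the gripper's body (75 mm by 190 mm) begins 51 mm behind the grasp point.
Start: joints at [-7.225, 12.628, 87.462, -0, 79.91, -7.225], TCP at [0.625, -0, 0.405] pointing down, gripper open.
Joint ranges: [-170.65, 170.65], [-52.31, 119.04], [5.05, 147.46], [-71.25, 251.25], [11.57, 151.72], [-153.62, 153.62]. Speed limits (degrees/s): [147.25, 147.25, 172.46, 180, 180, 180].

### API

Orientations are given as a 3x3 rotation matrix whose columns are the frame's x, y, z axes.
In Python, from station import movep, move_linear, set_joints, gripper_to, hold, solve_ik, observe, grab_frame, calibration, IKError, finish_job gives the robot as it stands. Calls block until the motion is done:
- movep(position, orientation): joint-space move of the TCP to a pose.
- move_linear(position, ori=None, max_speed=0.15, f_stop=None): straight line of the TCP; ori=None keeps the orientation; max_speed is the mean speed in m/s. With f_stop (N) it stops when the force on the tool has changed by that much, and returns True; else False.
- set_joints(angles): joint-space move.
- gripper_to(opening): finger opening in m; the grip force is fixed at half the most; returns when the fingers have stopped.
- hold(seconds).
- solve_ik(position, orientation): joint angles nearest the present ones, or None.
- observe(): the state.
- grab_frame(name): name is "scene" or "side" or "wrist"; returns the picture (420x560x3 uint8, red, green, blue); there is no depth.
- calibration(name): a dict with "K" (3x3 intrinsics, pixels), "origin" and "attitude" of the camera in the world. Camera axes: x right, y up, looking along -z (the intrinsics and any distortion apply to the point x, -y, -z); pixel columns grow to the right and rows downward; lengths in m; the calibration is good to about 2 mm. A picture is of the moment at which its call begins: read the wrist's pose just before it. calibration takes no time and is no camera call; for the wrist camera it gives the pose at the moment of the call.
A pose or a line that the arm cannot do raises IKError and nothing moves.
- finish_job(): hands the job in; it is judged then, once.
The state is a dict: "time": time; "qpos": joint angles; "qd": joint speeds; "effort": joint torques, N m; "tcp_pos": TCP position; "orientation": TCP orientation; "ft_force": force on the tool from outside, world axes, zero at the start; "ft_torque": the same for the moment, N m; "width": finger opening in m; "grasp_force": force on a finger pad.
Only numpy, scipy, OpenCV 4.12 (cv2) and the standard library are available. Lean on these libraries where they do the work, as an engineer would, in place of code of your own. Each camera call takes 0.05 s, during which the arm holds its last target. There are 200 camera calls.

## Working session

There is one attempt and no reset: what is moved stays moved. The work goes in short steps, each a Python script; the robot and the scene stay as the last script left them, time stands still between calls to the robot, and variables do not carry over. Pictures are saved under pics/ and viewed, at most 14 in all, crops included, and the job is handed in when it is done.

```bash
ls; mkdir -p pics
python3 - <<'E'
from station import *
import cv2
for n in ("scene","side","wrist"):
    c=calibration(n); print(n,c)
    cv2.imwrite(f"pics/{n}0.png",grab_frame(n)[:,:,::-1])
s=observe();print(s["time"],s["tcp_pos"],s["orientation"],s["width"])
E
```

```text
pics
scene {'K': array([[450.20328747,   0.        , 288.23119199],
       [  0.        , 450.20328747, 213.94720329],
       [  0.        ,   0.        ,   1.        ]]), 'origin': array([ 0.70877814, -0.71068007,  0.85402164]), 'attitude': array([[ 0.94826928, -0.24874584,  0.1972584 ],
       [ 0.3173713 ,  0.7275115 , -0.60827829],
       [ 0.00779894,  0.63941577,  0.7688216 ]])}
side {'K': array([[446.14329499,   0.        , 274.67232479],
       [  0.        , 446.14329499, 215.10398051],
       [  0.        ,   0.        ,   1.        ]]), 'origin': array([0.47133025, 0.75498527, 0.41233789]), 'attitude': array([[-0.99736202,  0.03303041, -0.06463738],
       [-0.07249674, -0.40866546,  0.9098004 ],
       [ 0.00363601,  0.91208636,  0.409982  ]])}
wrist {'K': array([[308.15664509,   0.        , 276.73121209],
       [  0.        , 308.15664509, 205.72618173],
       [  0.        ,   0.        ,   1.        ]]), 'origin': array([0.62366506, 0.08497946, 0.38409534]), 'attitude': array([[ 9.99997266e-01, -9.72375906e-04,  2.12671878e-03],
       [ 2.73594666e-04,  9.51851767e-01,  3.06558541e-01],
       [-2.32241117e-03, -3.06557121e-01,  9.51849430e-01]])}
0.15 [6.24800611e-01 6.07127303e-06 4.03888968e-01] [[ 1.65531893e-05  9.99998912e-01 -1.47476603e-03]
 [ 9.99999985e-01 -1.62974516e-05  1.73420848e-04]
 [ 1.73396624e-04 -1.47476888e-03 -9.99998897e-01]] 0.08737060406527236
```

View pics/scene0.png

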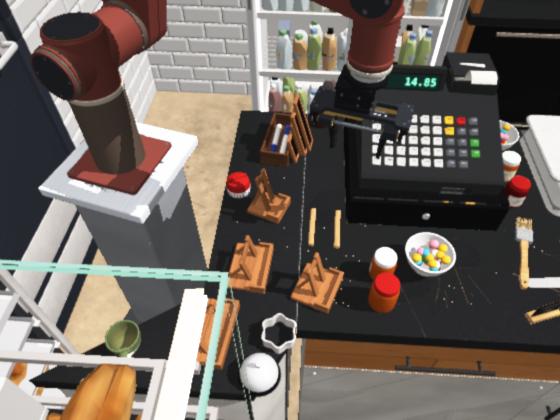

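View pics/side0.png

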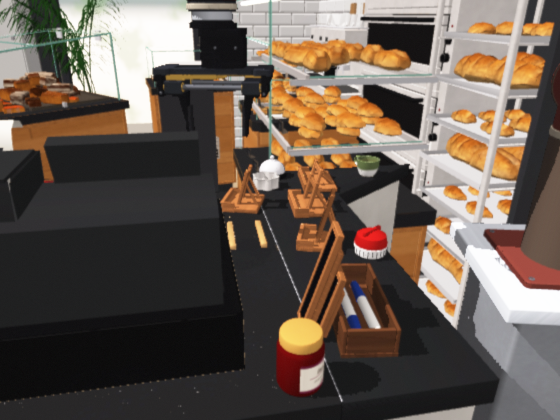

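View pics/wrist0.png

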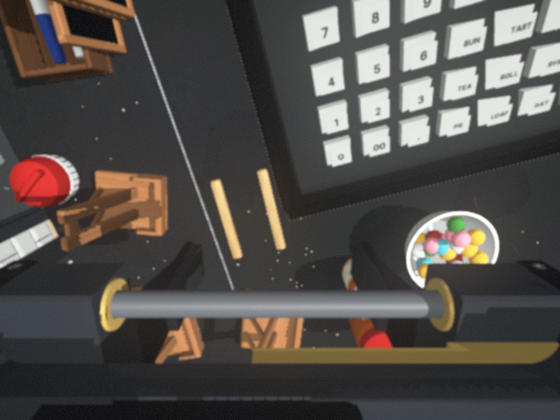

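Scene: the stack is at about (295,135). The easels are at about (268,203), (250,265), (318,283) and (215,330), the last partly behind glass. Side: the stack leans on the box around (322,285). Wrist: the box with the stack's tops is upper left, and the nearest easel is at about (130,205). I'll get rough positions, then move the wrist camera over them.

```bash
cat > h.py <<'E'
from station import *
import numpy as np, cv2
def ray(c,px):
    d=np.linalg.inv(c["K"])@np.array([px[0],px[1],1.]); d=np.array([d[0],-d[1],-d[2]])
    return np.array(c["origin"]),np.array(c["attitude"])@d
def onplane(c,px,z):
    o,d=ray(c,px); return o+d*(z-o[2])/d[2]
def proj(c,P):
    q=np.array(c["attitude"]).T@(np.asarray(P)-c["origin"]); q=np.array([q[0],-q[1],-q[2]])
    u=c["K"]@q; return u[:2]/u[2]
E
python3 - <<'E'
from h import *
c=calibration("scene")
for n,p,z in [("box",(280,150),.044),("e1",(268,207),.012),("e2",(250,270),.012),("e3",(320,290),.012),("e4",(218,335),.012),("regcorner",(350,220),.0),("glass",(228,275),0.1),("redlid",(238,185),.02),("jar",(383,265),.03),("cutter",(279,333),.01),("stacktop",(297,100),.15),("ball",(260,373),.03),("tray",(305,150),.0)]:
    print(n,onplane(c,p,z).round(3))
E
python3 - <<'E'
import cv2
a=cv2.imread('pics/scene0.png')[80:380,160:360]
cv2.imwrite('pics/crop0.png',cv2.resize(a,(400,600),interpolation=cv2.INTER_CUBIC))
E
```

```text
box [0.41  0.132 0.044]
e1 [ 0.439 -0.04   0.012]
e2 [ 0.464 -0.224  0.012]
e3 [ 0.624 -0.223  0.012]
e4 [ 0.46  -0.386  0.012]
regcorner [ 0.639 -0.004  0.   ]
glass [ 0.453 -0.299  0.1  ]
redlid [ 0.344 -0.001  0.02 ]
jar [ 0.739 -0.129  0.03 ]
cutter [ 0.573 -0.342  0.01 ]
stacktop [0.428 0.216 0.15 ]
ball [ 0.569 -0.436  0.03 ]
tray [0.46  0.201 0.   ]
```

View pics/crop0.png

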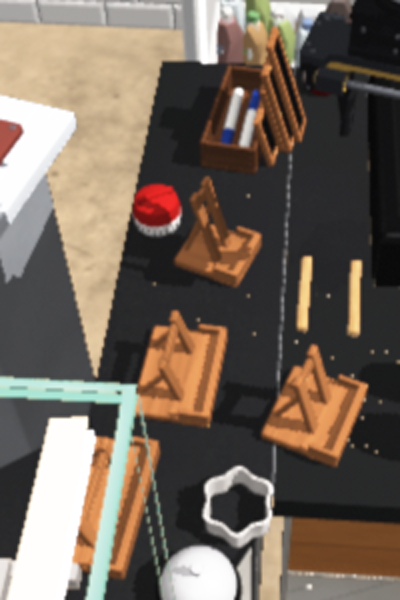

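```bash
python3 - <<'E'
from h import *
c=calibration("scene");s=calibration("side")
for px in [(228,275),(10,265)]:
    o,d=ray(c,px)
    for z in np.arange(0,.7,.1):
        P=o+d*(z-o[2])/d[2]; print(px,P.round(3),proj(s,P).round(0))
R=np.array([[0,1,0],[1,0,0],[0,0,-1.]])
for p in [(.45,.115,.42),(.5,-.145,.42),(.45,-.27,.42)]: print(p,solve_ik(p,R))
t=.28
for p in [(.46,.15),(.47,-.05),(.45,-.224),(.62,-.22),(.45,-.386)]:
  for z in (.35,.25):
    Z=np.array([np.sin(t),0,-np.cos(t)]);X=np.array([0,1,0]);T=np.c_[X,np.cross(Z,X),Z]
    P=np.array([p[0]-.05,p[1],z-.164])-.164*Z+[0,0,0]; print(p,P.round(3),np.round(solve_ik(P,T),1) if solve_ik(P,T) is not None else None)
E
python3 - <<'E'
import cv2
a=cv2.imread('pics/side0.png')[0:300,150:450]
cv2.imwrite('pics/crop1.png',cv2.resize(a,(600,600),interpolation=cv2.INTER_CUBIC))
E
```

```text
(228, 275) [ 0.419 -0.245  0.   ] [326. 202.]
(228, 275) [ 0.453 -0.299  0.1  ] [313. 155.]
(228, 275) [ 0.487 -0.354  0.2  ] [301. 109.]
(228, 275) [ 0.521 -0.409  0.3  ] [289.  64.]
(228, 275) [ 0.555 -0.463  0.4  ] [277.  20.]
(228, 275) [ 0.589 -0.518  0.5  ] [265. -23.]
(228, 275) [ 0.623 -0.572  0.6  ] [254. -66.]
(10, 265) [-0.053 -0.378  0.   ] [506. 188.]
(10, 265) [ 0.036 -0.417  0.1  ] [473. 146.]
(10, 265) [ 0.125 -0.456  0.2  ] [440. 104.]
(10, 265) [ 0.214 -0.495  0.3  ] [407.  62.]
(10, 265) [ 0.304 -0.534  0.4  ] [374.  20.]
(10, 265) [ 0.393 -0.573  0.5  ] [342. -22.]
(10, 265) [ 0.482 -0.612  0.6  ] [309. -64.]
(0.45, 0.115, 0.42) [ 4.59249710e+00 -1.05777001e+01  1.09342257e+02 -2.54444375e-14
  8.12354428e+01  4.59249710e+00]
(0.5, -0.145, 0.42) [-2.48558510e+01 -2.36123850e+00  1.01840822e+02 -2.54444375e-14
  8.05204166e+01 -2.48558510e+01]
(0.45, -0.27, 0.42) [-3.95776692e+01 -1.76585293e+00  1.01262036e+02 -2.54444375e-14
  8.05038165e+01 -3.95776692e+01]
(0.46, 0.15) [0.365 0.15  0.344] [ 12.3 -24.8 129.2  -3.9  60.   13.7]
(0.46, 0.15) [0.365 0.15  0.244] [ 12.3 -15.5 134.3  -4.7  45.6  15.1]
(0.47, -0.05) [ 0.375 -0.05   0.344] [-22.2 -28.6 131.6   6.8  62.2 -24.6]
(0.47, -0.05) [ 0.375 -0.05   0.244] [-22.2 -19.2 137.    8.1  47.5 -26.9]
(0.45, -0.224) [ 0.355 -0.224  0.344] [-47.7 -19.5 125.5  13.2  63.7 -52.5]
(0.45, -0.224) [ 0.355 -0.224  0.244] [-47.7 -10.4 130.3  15.4  50.2 -56.5]
(0.62, -0.22) [ 0.525 -0.22   0.344] [-33.2   2.8 105.8  10.2  58.3 -37.6]
(0.62, -0.22) [ 0.525 -0.22   0.244] [-33.2  10.3 109.6  11.9  47.2 -40.3]
(0.45, -0.386) [ 0.355 -0.386  0.344] [-60.3  -1.8 110.5  15.5  64.1 -66.2]
(0.45, -0.386) [ 0.355 -0.386  0.244] [-60.3   6.  114.4  17.5  52.8 -70.2]
```

View pics/crop1.png

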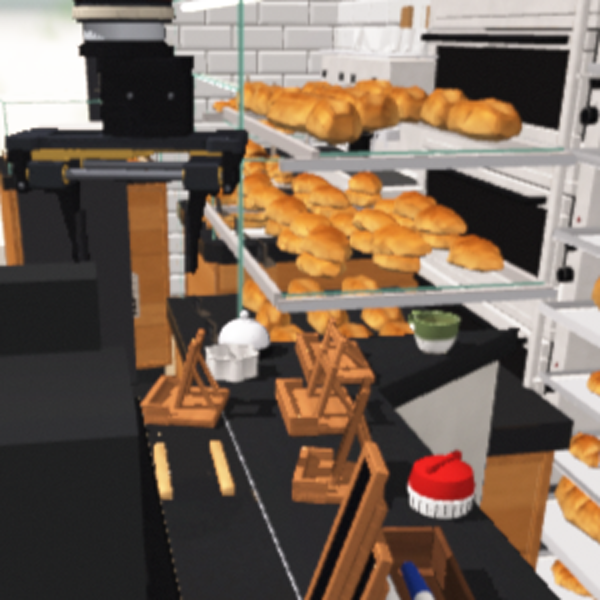

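The glass upright is at about x=0.57, y=-0.49, beyond the easels. Next: wrist pictures over the stack and the easels.

Run:
```python
from h import *
import pickle
R=np.array([[0,1,0],[1,0,0],[0,0,-1.]])
D={}
for n,p in [("C",(.47,-.31,.42)),("B",(.5,-.12,.42)),("A",(.43,.115,.42))]:
    movep(p,R); hold(.2); c=calibration("wrist"); f=grab_frame("wrist"); D[n]=c
    cv2.imwrite(f"pics/{n}.png",f[:,:,::-1])
    lo={"A":(100,0),"B":(60,0),"C":(80,0)}[n]
    g=f[0:280,lo[0]:lo[0]+370,::-1]
    cv2.imwrite(f"pics/{n}2.png",cv2.resize(g,None,fx=2.1,fy=2.1,interpolation=cv2.INTER_CUBIC))
pickle.dump(D,open("cal.pkl","wb")); print(observe()["time"])
```

```text
3.9667
```

View pics/A2.png

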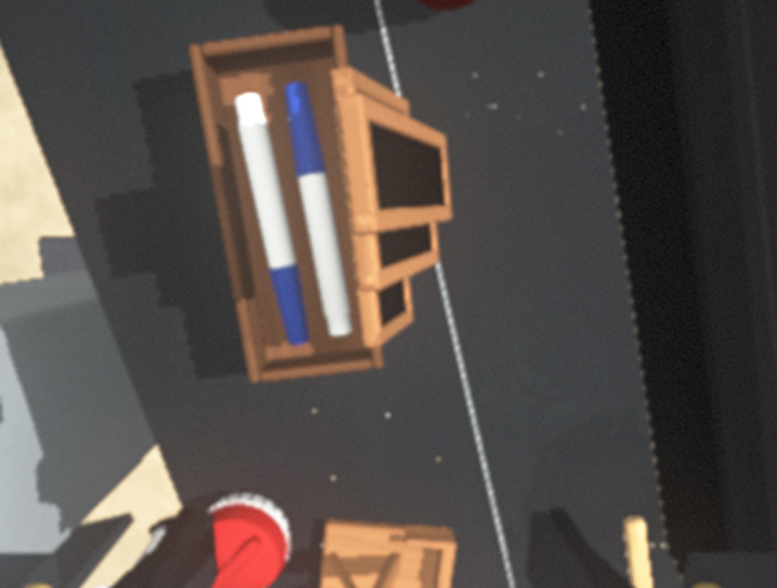

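View pics/B2.png

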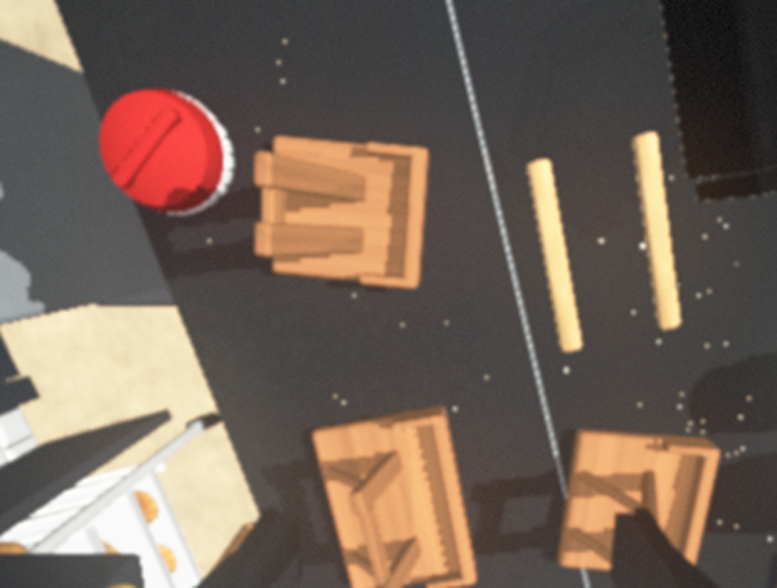

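View pics/C2.png

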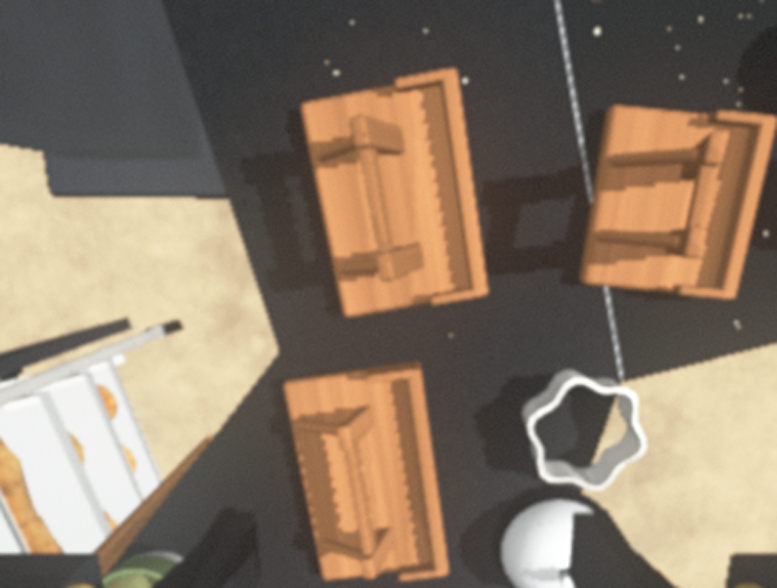

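A shows the stack, with slim's face at about (410,165) and the lower boards visible below it. B shows e1 at (345,215). C shows e2 at (395,190), e3 at (680,205) and e4 at (368,470). I'll compute the easels from their corners and zoom in on the stack.

```bash
cat > easels.py <<'E'
from h import *
import pickle
D=pickle.load(open("cal.pkl","rb"))
lo={"A":100,"B":60,"C":80}
def U(n,p,z): return onplane(D[n],((p[0]+.5)/2.1-.5+lo[n],(p[1]+.5)/2.1-.5),z)
E_={"e1":("B",(428,150),(417,289),(275,137),(275,272)),"e2":("C",(457,68),(488,293),(302,103),(345,317)),
"e3":("C",(775,118),(738,298),(612,106),(582,284)),"e4":("C",(420,364),(448,575),(285,381),(323,579))}
res={}
for k,(n,a,b,c,d) in E_.items():
    a,b=U(n,a,.024),U(n,b,.024); c,d=U(n,c,.012),U(n,d,.012)
    y=(a-b)[:2]; yaw=np.arctan2(-y[0],y[1]); y2=(c-d)[:2]; yaw2=np.arctan2(-y2[0],y2[1])
    ex=np.array([np.cos(yaw),np.sin(yaw)]); mid=((a+b+c+d)/4)[:2]
    dep=((a+b-c-d)/2)[:2]@ex
    res[k]=(((a+b)/2)[:2],yaw,mid)
    if __name__=="__main__": print(k,"front",res[k][0].round(4),"mid",mid.round(4),"len",np.linalg.norm(y).round(4),np.linalg.norm(y2).round(4),"depth",dep.round(4),"yaw",round(yaw,3),round(yaw2,3))
E
python3 easels.py
python3 - <<'E'
import cv2
a=cv2.imread('pics/A.png')[20:176,240:330]
cv2.imwrite('pics/A3.png',cv2.resize(a,None,fx=3.8,fy=3.8,interpolation=cv2.INTER_CUBIC))
E
```

```text
e1 front [ 0.4804 -0.0353] mid [ 0.4384 -0.0312] len 0.0733 0.0724 depth 0.0844 yaw -0.101 -0.087
e2 front [ 0.5016 -0.2044] mid [ 0.4601 -0.2119] len 0.116 0.1168 depth 0.0844 yaw 0.176 0.17
e3 front [ 0.6574 -0.2172] mid [ 0.6149 -0.2137] len 0.0937 0.0948 depth 0.0853 yaw -0.053 -0.09
e4 front [ 0.4827 -0.3732] mid [ 0.441  -0.3791] len 0.1422 0.139 depth 0.0843 yaw 0.135 0.128
```

View pics/A3.png

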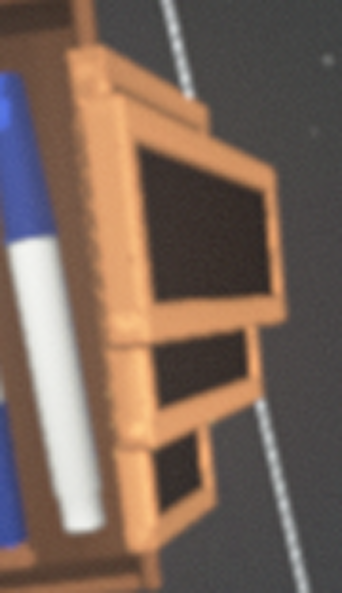

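```bash
cat > st.py <<'E'
from easels import *
def V(p,z): return onplane(D["A"],((p[0]+.5)/3.8-.5+240,(p[1]+.5)/3.8-.5+20),z)
c,s=np.cos(.28),np.sin(.28)
pt=lambda n,p,z: print(n,V(p,z).round(4))
pt("slim ft up",(122,95),.1562);pt("slim ft lo",(145,312),.1562)
pt("slim fb up",(275,165),.0025);pt("slim fb lo",(285,320),.0025)
pt("upr top lo front",(152,347),.0012+.132*c+.0012); pt("upr top lo back",(112,342),.132*c);pt("upr fb lo",(262,395),.0025)
pt("sq top lo front",(155,445),.0012+.104*c+.0012);pt("sq top lo back",(122,445),.104*c); pt("sq fb lo",(214,498),.0025)
pt("wide top lo back",(128,548),.076*c); pt("wide front",(152,550),.076*c+.0025)
pt("upleft",(70,52),.132*c);pt("upleft",(70,52),.104*c);pt("upleft",(70,52),.076*c);pt("upright end",(207,105),.0025)
for p in [(192,45),(340,27),(252,382),(382,366)]: print("box",U("A",p,.044).round(4))
print(D["A"]["origin"])
E
python3 st.py
```

```text
slim ft up [0.426  0.2407 0.1562]
slim ft lo [0.4303 0.2022 0.1562]
slim fb up [0.4711 0.2474 0.0025]
slim fb lo [0.4758 0.2017 0.0025]
upr top lo front [0.4319 0.1952 0.1293]
upr top lo back [0.423  0.1963 0.1269]
upr fb lo [0.4691 0.1783 0.0025]
sq top lo front [0.4329 0.1715 0.1023]
sq top lo back [0.4247 0.1713 0.0999]
sq fb lo [0.4539 0.1447 0.0025]
wide top lo back [0.4257 0.1404 0.073 ]
wide front [0.4324 0.1403 0.0755]
upleft [0.4148 0.2538 0.1269]
upleft [0.4134 0.2592 0.0999]
upleft [0.4119 0.2646 0.073 ]
upright end [0.4497 0.2643 0.0025]
box [0.3424 0.2816 0.044 ]
box [0.4143 0.2891 0.044 ]
box [0.3617 0.1141 0.044 ]
box [0.4351 0.1231 0.044 ]
[0.42968895 0.19890075 0.40025341]
```

```bash
cat > st2.py <<'E'
from easels import *
def V(p,z): return onplane(D["A"],((p[0]+.5)/3.8-.5+240,(p[1]+.5)/3.8-.5+20),z)
B0=np.array([.3884,.2020]); yw=.12; ex=np.array([np.cos(yw),np.sin(yw)]);ey=np.array([-ex[1],ex[0]])
c,s=np.cos(.28),np.sin(.28)
for n,p,h in [("slim ft up",(122,95),.16),("slim ft lo",(147,340),.16),("slim fb up",(275,165),0),("slim fb lo",(285,320),0),
 ("upr ft lo",(155,447),.132),("upr bt lo",(122,445),.132),("upr fb lo",(262,395),0),("sq ft lo",(153,550),.104),("sq bt lo",(128,550),.104),("sq fb lo",(214,498),0),("upleft",(70,52),.104),("upleft",(70,52),.132),("upleft",(70,52),.076),("upright end",(207,105),0)]:
    z=.0025+h*c-(.0025 if "bt" in n or "uple" in n else 0); P=V(p,z)[:2]-B0
    print(n,(P@ex).round(4),(P@ey).round(4))
E
python3 st2.py
```

```text
slim ft up 0.042 0.0339
slim ft lo 0.0414 -0.0101
slim fb up 0.0875 0.0352
slim fb lo 0.0868 -0.0107
upr ft lo 0.0405 -0.0336
upr bt lo 0.0331 -0.0324
upr fb lo 0.0773 -0.0332
sq ft lo 0.0369 -0.0617
sq bt lo 0.0305 -0.0614
sq fb lo 0.0582 -0.0647
upleft 0.0316 0.0538
upleft 0.0324 0.0483
upleft 0.0308 0.0593
upright end 0.0683 0.0545
```

```bash
cat > act.py <<'E'
from easels import *
EZ={"slim":"e1","upright":"e3","square":"e2","wide":"e4"}
H={"slim":.160,"upright":.132,"square":.104,"wide":.076}
K={"slim":3,"upright":2,"square":1,"wide":0}
YC={"slim":.0122,"upright":.0007,"square":.0095,"wide":-.0087}
B0=np.array([.3884,.2020]); YB=.12; LIPF=.031
def frame(yaw,lean):
    ex=np.array([np.cos(yaw),np.sin(yaw),0]);ey=np.array([-ex[1],ex[0],0]);ez=np.array([0,0,1.])
    u=-np.sin(lean)*ex+np.cos(lean)*ez; n=np.cos(lean)*ex+np.sin(lean)*ez
    return ex,ey,u,n,np.c_[ey,n,-u]   # tool x=+width, y=normal, z=down the board
INS=.021
def tcp(bottom,u,h): return bottom+u*(h-INS+.018+.164)
def stack_pose(b,lean=.28):
    ex,ey,u,n,R=frame(YB,lean)
    x=.038+.044*np.tan(lean)+K[b]*.009/np.cos(lean)+.0045*np.cos(lean)
    bot=np.r_[B0,0]+x*ex+YC[b]*ey+[0,0,.0045*np.sin(lean)]
    return bot,ex,ey,u,n,R
def easel_pose(b,lean=.26,gap=.006):
    f,yaw,_=res[EZ[b]]; ex,ey,u,n,R=frame(yaw,lean)
    bot=np.r_[f,.012]+(-LIPF+gap+.0045*np.cos(lean))*ex+[0,0,.0045*np.sin(lean)]
    return bot,ex,ey,u,n,R
def pick(b,out=.001):
    bot,ex,ey,u,n,R=stack_pose(b); P=tcp(bot,u,H[b])+out*n
    gripper_to(.032); movep(P+.06*u,R); move_linear(P+.06*u,R); hold(.1)
    hit=move_linear(P,max_speed=.08,f_stop=6); gripper_to(0)
    s=observe(); print("gripped",hit,s["width"],s["grasp_force"],(s["tcp_pos"]-P).round(4),s["time"])
    f0=s["ft_force"]
    Q=P+.008*n+[0,0,.004]; move_linear(Q,max_speed=.04)
    move_linear([Q[0],Q[1],.16+H[b]+.17],max_speed=.15)
    s=observe(); print("lifted",s["width"],s["grasp_force"],(s["ft_force"]-f0).round(2),s["time"])
def place(b,hi=.15):
    bot,ex,ey,u,n,R=easel_pose(b); P=tcp(bot,u,H[b])
    movep(P+[0,0,hi],R); move_linear(P+[0,0,.015],R,max_speed=.12); hold(.15)
    a=move_linear(P-[0,0,.006],max_speed=.03,f_stop=4); s=observe(); p=s["tcp_pos"]; print("down",a,(p-P).round(4),s["ft_force"].round(1))
    move_linear(p+[0,0,.0015],max_speed=.03); hold(.1)
    a=move_linear(p+[0,0,.0015]-.011*ex,max_speed=.03,f_stop=2.5); s=observe(); print("back",a,((s["tcp_pos"]-P)@ex).round(4),s["width"])
def release():
    s=observe(); u=-s["orientation"][:,2]; gripper_to(.03); p=observe()["tcp_pos"]
    move_linear(p+.04*u,max_speed=.12); move_linear(p+.04*u+[0,0,.08],max_speed=.2); print("t",observe()["time"])
E
python3 - <<'E'
from act import *
a=calibration("scene");b=calibration("side")
def tri(p,q):
    o1,d1=ray(a,p);o2,d2=ray(b,q); A=np.c_[d1,-d2]; t=np.linalg.lstsq(A,o2-o1,rcond=None)[0]
    P,Q=o1+t[0]*d1,o2+t[1]*d2; return ((P+Q)/2).round(3),np.linalg.norm(P-Q).round(3)
print("pot",tri((123,327),(367,156)))
print("bar",tri((190,292),(287,148)))
for k in H:
    bot,ex,ey,u,n,R=stack_pose(k); P=tcp(bot,u,H[k]); ok=[solve_ik(x,R) is not None for x in (P,P+.06*u,[P[0]+.01,P[1],.33+H[k]])]
    bot,ex,ey,u,n,R=easel_pose(k); Q=tcp(bot,u,H[k]); print(k,P.round(3),ok,Q.round(3),[solve_ik(x,R) is not None for x in (Q,Q+[0,0,.15])])
E
```

```text
pot (array([ 0.3  , -0.448,  0.059]), np.float64(0.005))
bar (array([ 0.467, -0.367,  0.118]), np.float64(0.112))
slim [0.381 0.213 0.31 ] [True, True, True] [ 0.378 -0.025  0.323] [True, True]
upright [0.381 0.202 0.283] [True, True, True] [ 0.562 -0.212  0.296] [True, True]
square [0.378 0.21  0.256] [True, True, True] [ 0.414 -0.22   0.269] [True, True]
wide [0.379 0.192 0.229] [True, True, True] [ 0.402 -0.384  0.242] [True, True]
```

Run:
```python
from act import *
pick("slim")
cv2.imwrite("pics/s1.png",grab_frame("scene")[60:340,170:450,::-1])
a=grab_frame("side")[100:400,200:440,::-1]; cv2.imwrite("pics/s1s.png",np.hstack([cv2.resize(a,(440,550)),cv2.resize(cv2.imread("pics/s1.png")[:200,40:200],(340,425))[:,:].repeat(1,0) if 0 else cv2.resize(cv2.imread("pics/s1.png")[:250,40:200],(352,550))]))
```

```text
gripped False 0.008845820620088951 30.00006526708603 [0.     0.     0.0002] 7.4083
lifted 0.00922066624886445 29.999063909053802 [ 0.38  0.35 -3.93] 9.1167
```

View pics/s1s.png

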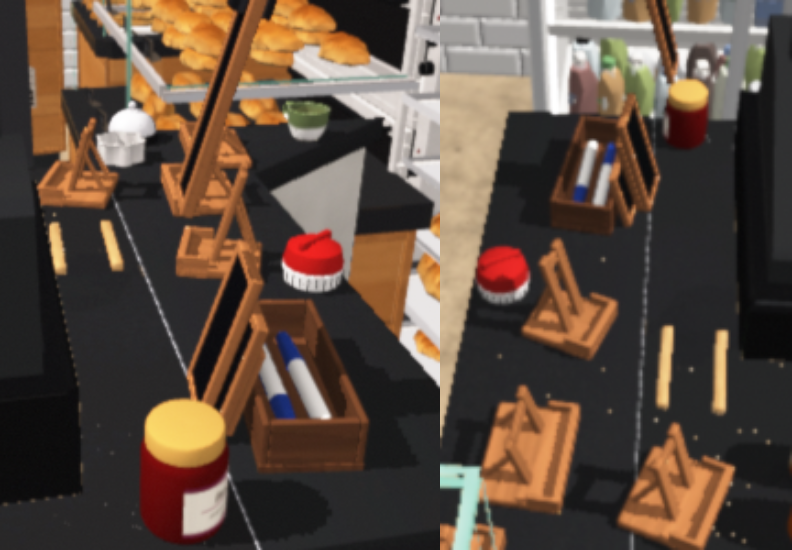

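Slim is in the gripper, seen at top in both halves, and the three other boards still lean on the box. Next I place it.

Run:
```python
from act import *
place("slim")
release()
a=grab_frame("side")[60:300,180:400,::-1]; b=grab_frame("scene")[100:320,180:380,::-1]
cv2.imwrite("pics/s2.png",np.hstack([cv2.resize(a,(400,436)),cv2.resize(b,(396,436))]))
```

```text
down True [-0.     -0.      0.0004] [-1.7 -0.   3.3]
back True -0.0078 0.008523151899491837
t 14.5417
```

View pics/s2.png

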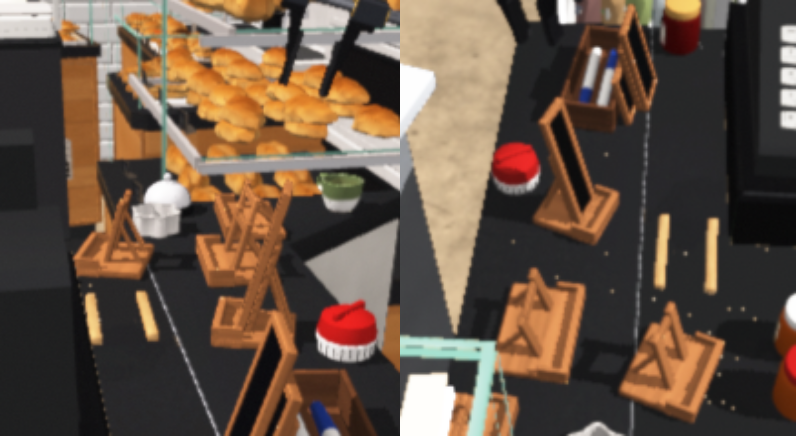

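Slim stands in its trough, leaning on the rest, and the stack is undisturbed. Upright is next, carried higher to clear the slim board.

```bash
sed -i 's/\.16+H\[b\]+\.17\]/.16+H[b]+.24]/; s/hi=.15/hi=.225/' act.py
python3 - <<'E'
from act import *
for k in H:
    bot,ex,ey,u,n,R=stack_pose(k); P=tcp(bot,u,H[k]);bo,_,_,u2,_,R2=easel_pose(k); Q=tcp(bo,u2,H[k])
    print(k,solve_ik([P[0]+.01,P[1],.40+H[k]],R) is not None,solve_ik(Q+[0,0,.225],R2) is not None)
pick("upright"); place("upright"); release()
a=grab_frame("side")[60:360,180:420,::-1]; b=grab_frame("scene")[100:320,200:400,::-1]
cv2.imwrite("pics/s3.png",np.hstack([cv2.resize(a,(400,500)),cv2.resize(b,(396,500))]))
E
```

```text
slim True True
upright True True
square True True
wide True True
gripped False 0.00867155460122899 29.999651312828064 [0.0001 0.     0.0002] 17.725
lifted 0.008850786109576054 29.99880462884903 [ 0.94  0.08 -1.05] 19.8917
down True [-0.0001 -0.      0.0004] [-1.7  0.1  3.7]
back True -0.0066 0.00868607758452441
t 26.5083
```

View pics/s3.png

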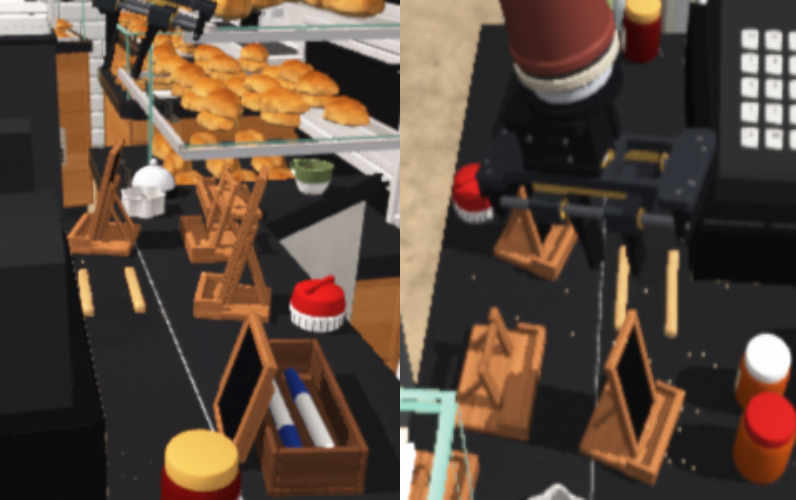

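Upright is seated in its easel, and the square and wide boards still lean on the box. I'll add a higher return path past the slim board and do square.

```bash
sed -i 's/movep(P+.06\*u,R); move_linear(P+.06\*u,R)/movep(P+.06*u+[0,0,.16],R); move_linear(P+.06*u,R,max_speed=.2)/; s/+\[0,0,.08\],max_speed=.2)/+[0,0,.14],max_speed=.2)/' act.py; grep -n "movep\|0,0,.14" act.py
python3 - <<'E'
from act import *
q=observe()["tcp_pos"]; move_linear(q+[0,0,.06],max_speed=.2)
pick("square"); place("square"); release()
R=np.array([[0,1,0],[1,0,0],[0,0,-1.]])
q=observe()["tcp_pos"]; movep((.43,.115,.42),R); hold(.2); pickle.dump(calibration("wrist"),open("cal2.pkl","wb"))
w=grab_frame("wrist")[20:176,200:340,::-1]; b=grab_frame("scene")[100:320,200:360,::-1]
print(observe()["time"])
cv2.imwrite("pics/s4.png",np.hstack([cv2.resize(w,None,fx=3.5,fy=3.5,interpolation=cv2.INTER_CUBIC),cv2.resize(b,(300,546))]))
E
```

```text
24:    gripper_to(.032); movep(P+.06*u+[0,0,.16],R); move_linear(P+.06*u,R,max_speed=.2); hold(.1)
33:    movep(P+[0,0,hi],R); move_linear(P+[0,0,.015],R,max_speed=.12); hold(.15)
39:    move_linear(p+.04*u,max_speed=.12); move_linear(p+.04*u+[0,0,.14],max_speed=.2); print("t",observe()["time"])
gripped False 0.008608536757389967 29.99895930290222 [0.0001 0.     0.0002] 31.525
lifted 0.008847213103498279 29.99786764383316 [ 0.03  0.94 -2.95] 33.6833
down True [-0.     -0.      0.0004] [-0.7  0.7  3.9]
back True -0.0077 0.008793798689221234
t 40.5333
42.0917
```

View pics/s4.png

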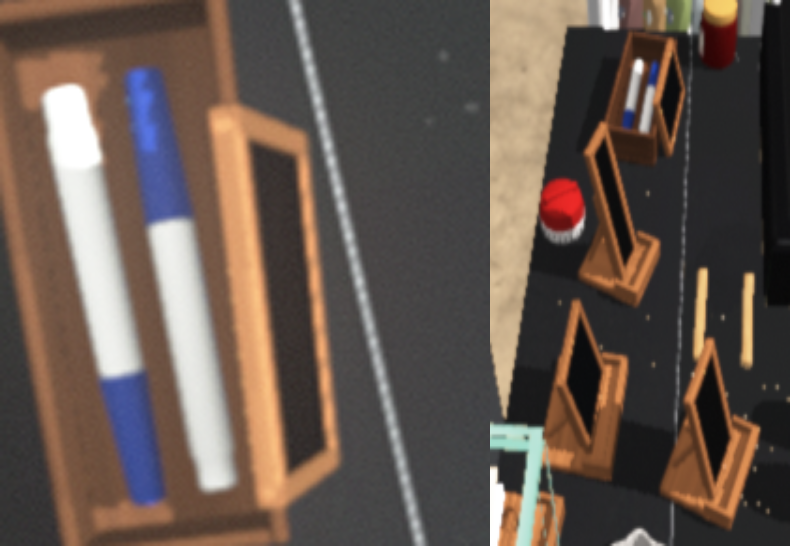

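Square is seated and wide still leans on the box, with its face corners at (240,105), (275,505), (305,130) and (339,462). I'll check its centre with those and then move it.

Run:
```python
import act
from act import *
c=pickle.load(open("cal2.pkl","rb")); ex,ey,u,n,R=frame(YB,.28); m=[]
for p,z in [((240,105),.0755),((275,505),.0755),((305,130),.0025),((339,462),.0025)]:
    P=onplane(c,((p[0]+.5)/3.5-.5+200,(p[1]+.5)/3.5-.5+20),z); P=P-np.r_[B0,0]; m.append(P@ey); print((P@ex).round(4),(P@ey).round(4))
y=np.mean(m); print("yc",y)
if abs(y+.0087)>.006: raise SystemExit("check")
act.YC["wide"]=y
pick("wide"); place("wide"); release()
a=grab_frame("side")[60:360,180:420,::-1]; f=grab_frame("wrist")
R=np.array([[0,1,0],[1,0,0],[0,0,-1.]]); movep((.47,-.27,.45),R); hold(.2); w=grab_frame("wrist")[:,60:480,::-1]
print(observe()["time"])
cv2.imwrite("pics/s5.png",np.hstack([cv2.resize(a,(380,475)),cv2.resize(w,(415,475))]))
```

```text
0.0384 0.0442
0.0347 -0.0657
0.0586 0.0457
0.0586 -0.0658
yc -0.010416946542009229
gripped False 0.008763341861365523 29.995940923690796 [0.0001 0.     0.0002] 45.325
lifted 0.008810201128401392 29.9942484498024 [-1.15  0.66 -1.51] 47.475
down True [-0.0001 -0.      0.0004] [-0.2  0.3  3.9]
back True -0.0073 0.008562567648714117
t 54.8
55.7167
```

View pics/s5.png

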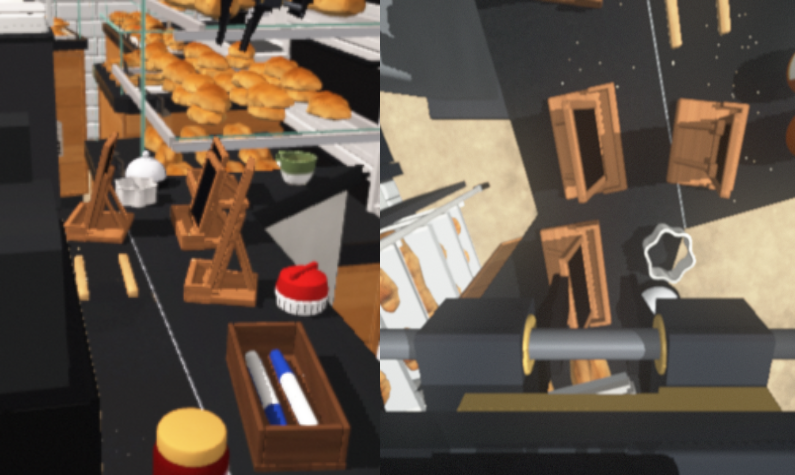

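The side half shows slim, upright and square leaning in their troughs and the box empty. The wrist half shows wide in its easel at (580,275), partly hidden by a finger. Its seating contacts matched the other three, so I'm handing in.

```bash
python3 -c "
from station import *
print(finish_job())"
```

```text
the job is handed in; nothing more can be done
None
```

All four boards were moved, outermost first, to their own easels, and the job was handed in at about 56 s; the pictures show slim, upright and square seated and leaning back, while wide was partly hidden by a finger in the last picture, though its contact readings matched the others.

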